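# Change over the box in the loading cradle

## Task

The steel loading cradle still holds the spent open tray: lift both identical closed boxes well clear of their stands to feel which is heavier, and have the lighter one back in its own stand before the heavier goes into the cradle. The heavier box and the spent tray change places (the black rubber pad is free for parking), each centred and lengthways in its new place, and the steel hold-down weight goes centred and lengthways on the lid of the box in the cradle. Keep boxes and tray upright and leave the brass collar where it is.

Things in the scene. Friction and masses are not known exactly. Their poses are not given: they have to be found in the camera images.
- case_a: one of two identical closed cardboard boxes of rod blanks, 100 mm long (its x) by 50 wide (its y) by 45 high, flat lid with a paper strip; one is full (about 0.6 kg), the other nearly empty (about 0.25 kg), which is which can only be felt by lifting. At the start each stands in its own wooden stand, long axis along the stand. Origin: centre of its underside, z up
- case_b: one of two identical closed cardboard boxes of rod blanks, 100 mm long (its x) by 50 wide (its y) by 45 high, flat lid with a paper strip; one is full (about 0.6 kg), the other nearly empty (about 0.25 kg), which is which can only be felt by lifting. At the start each stands in its own wooden stand, long axis along the stand. Origin: centre of its underside, z up
- tray: spent open-topped aluminium tray with a few short yellow stubs fixed inside, 100 mm long (its x) by 50 wide (its y) by 40 high, walls 4 mm, 0.18 kg; at the start it stands in the steel cradle. Origin: centre of its underside, z up
- weight: steel hold-down weight, 0.4 kg: dark slab 80 mm (its x) by 42 (its y) by 14 high, with a bright grip block 40 long (x) by 22 wide (y) that rises from the slab's top to 48 mm above the underside. It stands loose on the bench. Origin: centre of its underside, z up
- cradle: fixed bright steel loading cradle, 124 mm (its x) by 80 (its y), floor 12 mm above the bench; toothed end plates across its two x ends rise 28 mm above the floor at most, rims along its sides rise 5 mm; inside 118 by 74 mm. Holds the spent tray at the start. Origin: centre of its underside at bench level. It may stand in any of six places on the bench
- stand_1: one of two identical fixed wooden stands for one box, 124 mm (its x) by 80 (its y), floor 12 mm above the bench, with a rim 3 mm thick that rises 5 mm above the floor; inside 118 by 74 mm. Origin: centre of its underside at bench level. It may stand in any of six places on the bench
- stand_2: one of two identical fixed wooden stands for one box, 124 mm (its x) by 80 (its y), floor 12 mm above the bench, with a rim 3 mm thick that rises 5 mm above the floor; inside 118 by 74 mm. Origin: centre of its underside at bench level. It may stand in any of six places on the bench
- pad: fixed flat black rubber pad without rim, free, for parking: 124 mm (its x) by 80 (its y), top 12 mm above the bench. Origin: centre of its underside at bench level. It may stand in any of six places on the bench
- collar: loose brass ring, 60 mm outside and 30 mm inside diameter, 32 mm high, to be left alone; it stands on the bench among the stands. Origin: centre of its underside
Mind the look-alikes: they are no part of the job. Leave any green or red look-alike of the stand_2 alone.

How it is judged:
By the outcome, as a careful person would: the job done as asked, in the order asked, and still so for the second after the job is handed in, with the robot touching nothing.
It also fails if it takes over 144 s, if anything falls off the work surface, if the arm or the gripper's body presses on something with over 40 N, if the wrist force passes 120 N, or if a joint passes its speed limit or range.

## Robot

A 7-joint arm with a two-finger parallel gripper is mounted at the origin on the work surface. World frame = base frame: x ahead of the robot, y to its left, z up, the work surface at z = 0. Lengths are in mm, angles in rad, forces in N, time in s.
With the tool pointing down it reaches from about 400 to 875 mm from the base axis. Payload 4.4 kg.
Tool frame: the origin (TCP) lies midway between the tips of the shut fingers; the grasp point (between the pads) lies 19 mm behind it; z points along the fingers, y is the line along which they close (so a half turn about z gives the same grasp; the last joint's range is limited). The gripper opens to 85 mm and grips with 20 to 120 N. Pads are 22 mm wide; open, the fingers measure 114 mm over their backs; the gripper's body (76 mm by 85 mm) begins 54 mm behind the grasp point. The pads swing forward as they close: fully open they stand 13 mm farther back than shut.
Start: joints at [1.174, 0.628, 0.038, 1.517, -0.027, 0.996, -0.02], TCP at [211.148, -614.764, 231.313] pointing down, gripper open.
Joint ranges: [-3.06, 3.06], [-0.37, 2.12], [-1.25, 1.32], [0.18, 2.47], [-1.1, 4.24], [0.23, 1.98], [-2.94, 2.94]. Speed limits (rad/s): [2.57, 2.57, 3.14, 3.14, 3.14, 3.14, 3.14].

## Interface

Orientations are given as [roll, pitch, yaw] about the fixed x, y, z axes, in that order (R = Rz(yaw) Ry(pitch) Rx(roll)).
In Python, from cell import readout, optics, order gives the robot as it stands.
- The arm moves only by the shell command python3 -m jog 'ROWS'. ROWS is a JSON object of lists of equal length, an entry for each row: "claw": the opening, from 0 (shut) to 1 (fully open); "xyz": the shift along the tool's x, y, z each as a share of 0.1 m, from -1 to 1, a list of three; "twist": the turn, a rotation vector about the tool's x, y, z each as a share of 180 degrees, from -1 to 1, a list of three. A call has 1 to 12 rows; each row shifts and turns the commanded pose from where the row before left it, along the tool's axes as they then stand; what a row does not reach is not made up. A row lasts 1/8 s, in which the tool goes at most 62.5 mm and 10.7 degrees, less where a joint would pass 70% of its speed; a pose out of reach is approached as far as the arm can. A call with a number of a shift or a turn outside -1 to 1 is refused whole. A call with a gripper value outside its range is refused whole. The fingers move at their own pace and stop on an object; the grip force is fixed at half the most. Time passes only in rows, so rows that do not move let the fingers close. It gives the time, the measured TCP pose, the force, the opening and the grip force at its end, in the units of the state.
- readout.read_state(): the state, without advancing time (a new reading comes with each control period).
- optics.get_image(name): name is "scene" or "top"; returns a dict with "color" (400x640x3 uint8, red, green, blue), "fovy" (degrees; the focal length in pixels is half the picture's height over the tangent of half this angle, whatever the lens; pixels are square), "cx", "cy" (the principal point, pixels), "k1" (the pictures are not rectified: a ray, as slopes to the right and down, at radius r is drawn at 1 + k1 r^2 times it, then the intrinsics apply), "view" (4x4, takes a point from world to camera coordinates). Camera axes: x right, y up, looking along -z (the intrinsics and any distortion apply to the point x, -y, -z); pixel columns grow to the right and rows downward; lengths in mm; the calibration is good to about 2 mm. A picture is of the moment at which its call begins. There is no depth.
- order.finish_job(): hands the job in; it is judged then, once.
Trained networks look in the newest picture that a camera, given by its name, has taken for a name from the list of things; names that differ only in an ending like _2 or _b are one class to them, and where a whole thing is asked for, a point or a joint stands for the part that bears it (a point fixed in the world has none). Each returns a list of dicts, best first, with "score" (0 to 1); they miss things now and then, are a little off and sometimes report something else, mostly with a low value. They report only what shows in the picture. A call takes as long as a camera call. They do not tell look-alikes from the thing itself.
- optics.boxes_of(camera, label): "rect" ([left, top, width, height] in pixels, round what is visible of it).
The state is a dict: "clock": time; "qpos": joint angles; "qd": joint speeds; "tau": joint torques, N m; "eef_pos": TCP position; "tool_rot": TCP orientation; "force": force on the tool from outside, world axes, zero at the start; "torque": the same for the moment, N m; "width": finger opening in mm; "gripper_force": force on a finger pad.
Only numpy, scipy, OpenCV 4.12 (cv2) and the standard library are available. Lean on these libraries where they do the work, as an engineer would, in place of code of your own. Each camera call takes 0.05 s, during which the arm holds its last target. There are 200 camera calls.

## Working session

There is one attempt and no reset: what is moved stays moved. The work goes in short steps, Python scripts to look and compute and a shell command to move; the robot and the scene stay as the last step left them, time stands still between calls to the robot, and variables do not carry over. Pictures are saved under pics/ and viewed, at most 14 in all, crops included, and the job is handed in when it is done.

```bash
ls; mkdir -p pics
cat > h.py <<'E'
import numpy as np, cv2
from cell import readout, optics, order
def grab(n,fn=None):
    im=optics.get_image(n)
    if fn: cv2.imwrite('pics/'+fn,cv2.cvtColor(im['color'],cv2.COLOR_RGB2BGR))
    return im
def cam(im):
    H,W=im['color'].shape[:2]; f=H/2/np.tan(np.radians(im['fovy'])/2)
    return f,im['cx'],im['cy'],im['k1'],np.array(im['view'])
def proj(im,P):
    f,cx,cy,k,V=cam(im); P=np.atleast_2d(P); c=P@V[:3,:3].T+V[:3,3]
    s=np.c_[c[:,0]/-c[:,2],-c[:,1]/-c[:,2]]; r2=(s**2).sum(1,keepdims=True)
    s=s*(1+k*r2); return s*f+[cx,cy]
def ray(im,uv):
    f,cx,cy,k,V=cam(im); d=(np.array(uv,float)-[cx,cy])/f; s=d.copy()
    for _ in range(30): s=d/(1+k*(s**2).sum())
    R=V[:3,:3]; o=-R.T@V[:3,3]; v=R.T@np.array([s[0],-s[1],-1]); return o,v/np.linalg.norm(v)
def atz(im,uv,z):
    o,v=ray(im,uv); return o+v*(z-o[2])/v[2]
def tri(rays):
    A=0;b=0
    for o,v in rays:
        M=np.eye(3)-np.outer(v,v); A=A+M; b=b+M@o
    return np.linalg.solve(A,b)
E
python3 - <<'E'
from h import *
for n in ['scene','top']:
    im=grab(n,n+'0.png'); f,cx,cy,k,V=cam(im); print(n,f,cx,cy,k,(-V[:3,:3].T@V[:3,3]).round(), V[2,:3].round(2))
    for l in ['case_a','tray','weight','cradle','stand_1','pad','collar']:
        print(l,[(np.round(d['rect']).astype(int).tolist(),round(d['score'],2)) for d in optics.boxes_of(n,l)])
s=readout.read_state(); print(s)
E
```

```text
pics
scene 425.44494021752956 322.7158678670255 200.10635240565355 -0.016269206648166706 [ 930. -317.  920.] [ 0.49 -0.24  0.84]
case_a [([233, 216, 48, 47], 0.9), ([261, 284, 43, 56], 0.56)]
tray [([359, 244, 51, 54], 0.88)]
weight [([426, 160, 28, 27], 0.64)]
cradle [([350, 242, 61, 65], 0.8)]
stand_1 [([252, 284, 65, 64], 0.9), ([228, 214, 58, 54], 0.74), ([185, 147, 47, 47], 0.63), ([358, 137, 49, 42], 0.58)]
pad [([328, 186, 55, 45], 0.91)]
collar [([478, 219, 29, 32], 0.67)]
top 446.3142144331707 320.7778597057628 189.98297116306458 -0.06385948743789785 [ 236.  -70. 1068.] [-0.18  0.01  0.98]
case_a [([375, 157, 38, 52], 0.76), ([381, 82, 31, 48], 0.64)]
tray [([285, 79, 25, 47], 0.77)]
weight [([167, 164, 22, 33], 0.56), ([369, 165, 46, 47], 0.36)]
cradle [([280, 80, 36, 55], 0.82)]
stand_1 [([375, 88, 42, 50], 0.93), ([393, 265, 42, 64], 0.91), ([434, 208, 51, 60], 0.88), ([368, 164, 46, 51], 0.84), ([374, 159, 38, 47], 0.71), ([203, 198, 42, 58], 0.69), ([172, 84, 26, 27], 0.39)]
pad [([266, 157, 41, 53], 0.84)]
collar [([172, 86, 24, 27], 0.74)]
{'clock': 0.8, 'qpos': array([ 1.17420146,  0.6283444 ,  0.03850583,  1.5173956 , -0.02702622,
        0.99631494, -0.02001896]), 'qd': array([ 4.37041571e-04, -7.74104390e-04, -2.02690757e-04, -1.09778143e-03,
        4.82693118e-05, -8.26324392e-04, -9.01556672e-04]), 'tau': array([ 1.70139524e-04, -5.63222301e+01,  1.22517150e+00, -1.93776441e+01,
        1.08382251e-02,  1.52888915e-03,  7.54327630e-06]), 'eef_pos': array([ 211.15217903, -614.76531382,  231.35099748]), 'tool_rot': array([ 3.14153774e+00, -5.86386984e-05,  3.30732032e-01]), 'force': array([ 0.04837346, -0.99039889,  0.28115708]), 'torque': array([-0.00933708, -0.02988639, -0.02284424]), 'gripper_force': 0.0, 'width': 85.40028297284796}
```

Run:
```python
import cv2
a=cv2.imread('pics/scene0.png'); b=cv2.imread('pics/top0.png')
cv2.imwrite('pics/s1.png',cv2.resize(a[110:370,160:520],(800,578),interpolation=cv2.INTER_CUBIC))
cv2.imwrite('pics/t1.png',cv2.resize(b[60:350,140:500],(745,600),interpolation=cv2.INTER_CUBIC))
```

```text
(no output)
```

View pics/s1.png

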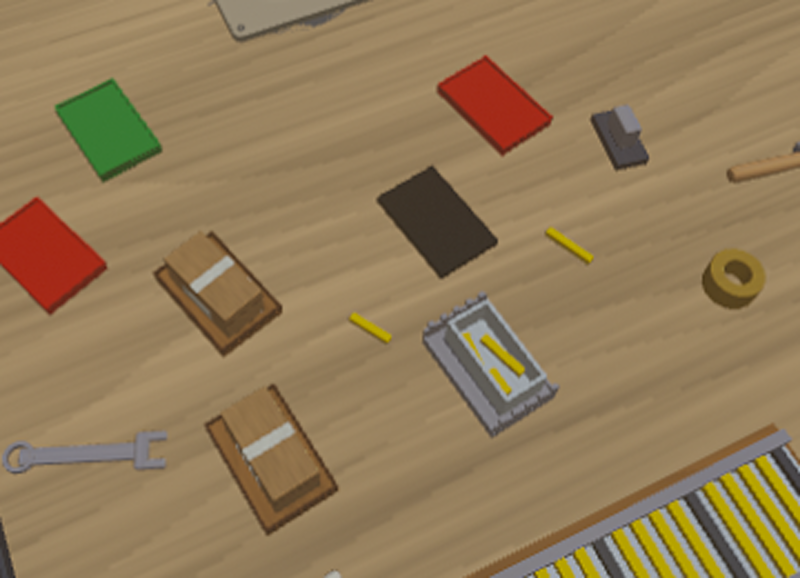

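View pics/t1.png

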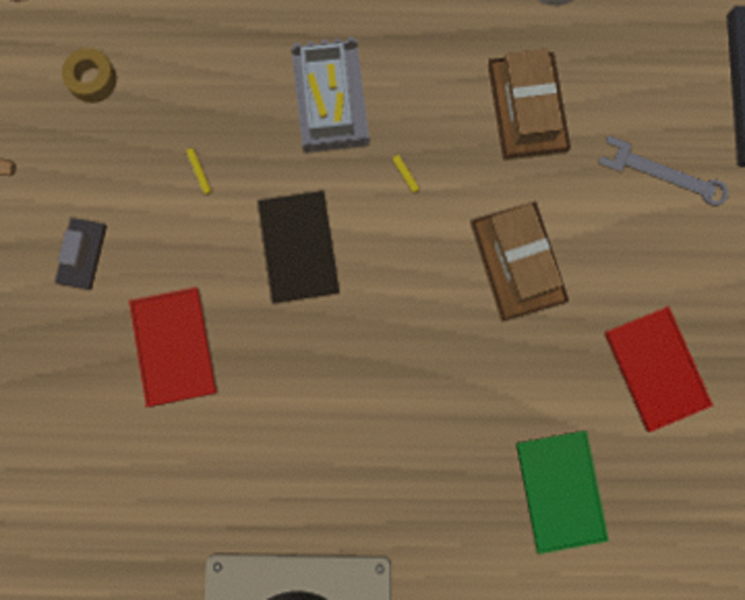

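Run:
```python
import cv2,numpy as np
S=4
def mos(fn,cs,out):
    a=cv2.imread(fn); ts=[]
    for (u,v) in cs:
        t=cv2.resize(a[v:v+74,u:u+66],(264,296),interpolation=cv2.INTER_CUBIC)
        for k in range(10,66,10): cv2.putText(t,str(u+k),(k*S-9,8),0,.3,(255,255,0),1); cv2.line(t,(k*S,10),(k*S,14),(255,255,0),1)
        for k in range(10,74,10): cv2.putText(t,str(v+k),(0,k*S+3),0,.3,(255,255,0),1); cv2.line(t,(20,k*S),(24,k*S),(255,255,0),1)
        t[:,-1]=255;t[-1]=255
        ts.append(t)
    while len(ts)<6: ts.append(ts[0]*0)
    cv2.imwrite(out,np.vstack([np.hstack(ts[:3]),np.hstack(ts[3:])]))
mos('pics/scene0.png',[(225,205),(250,278),(346,236),(324,180),(408,140),(465,200)],'pics/ms.png')
mos('pics/top0.png',[(362,148),(364,75),(272,70),(258,144),(150,150),(150,75)],'pics/mt.png')
```

```text
(no output)
```

View pics/ms.png

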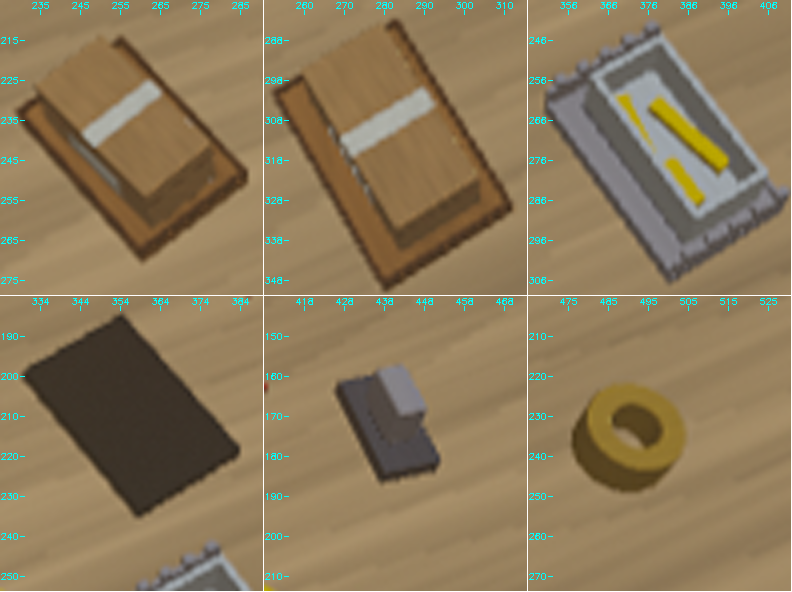

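View pics/mt.png

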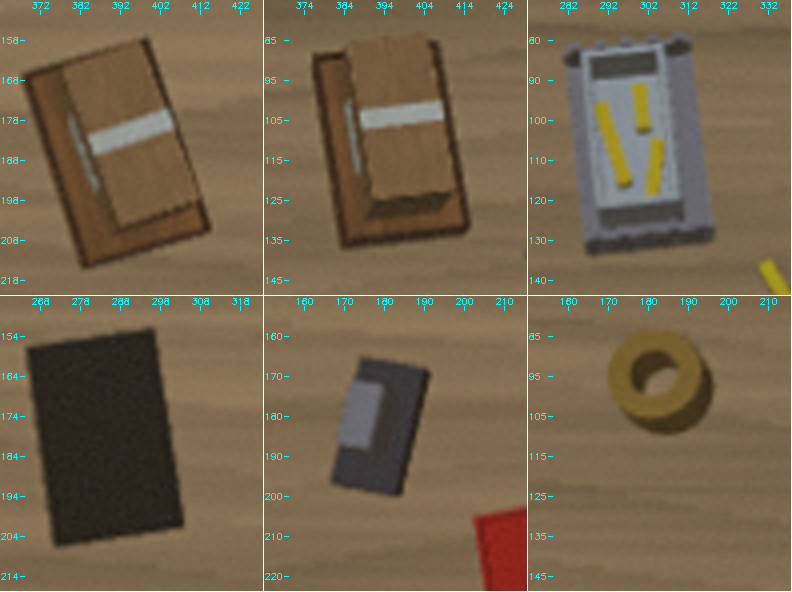

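```bash
cat > fit.py <<'E'
from h import *
from scipy.optimize import least_squares
import json
I={'s':optics.get_image('scene'),'t':optics.get_image('top')}
# corners order in top: TL,TR,BR,BL ; scene: left->?, matched below (TL=scene bottom-right?..) by geometry
D={
'lid1':(100,50,[(377.5,165),(399,158),(413.3,198.5),(391.5,205)],[(250,214.3),(234.3,227),(261.8,253.8),(278.3,242.5)]),
'stand1':(124,80,[(368.3,166.3),(399,157.8),(414.5,205.5),(382.8,214.8)],[(229.5,232),(260.8,270),(286.8,250),(255.5,214.5)]),
'lid2':(100,50,[(384.8,85),(405,84),(411.5,122.5),(391.8,125)],[(259,293.5),(279.8,283.5),(304,323.8),(283.5,336)]),
'stand2':(124,80,[(376.3,88.8),(407.5,85),(415.5,132.5),(383.5,137.3)],[(252.8,301.8),(282.8,283),(312,329.8),(281,350.3)]),
'tray':(100,50,[(285.5,82.5),(305.5,81),(311,120),(289,122.5)],[(361.5,254.8),(379.5,245.5),(406,279),(388.5,290)]),
'cradle':(124,80,[(280.5,81.3),(312.5,79.5),(318.5,130.5),(286.5,133.8)],[(350.5,261),(378.3,242.8),(410.8,286),(382,306.8)]),
'pad':(124,80,[(264.8,156.8),(296.3,152),(304,201.3),(271.5,206.8)],[(330.3,199.8),(354.3,184.8),(384.3,218.5),(358.5,235.3)]),
'slab':(80,42,[(174.5,165.3),(191.3,168.5),(184.3,199.8),(166.8,196.8)],[(426.3,162.5),(437.8,184.5),(451.5,181.8)]),
}
Z0={'lid1':57,'lid2':57,'tray':52,'stand1':10,'stand2':10,'cradle':17,'pad':12,'slab':14}
for n,(L,W,t,s) in D.items():
    T=np.array([atz(I['t'],p,Z0[n]) for p in t])
    S=[]
    for p in s:                       # match scene corner to nearest top corner
        q=atz(I['s'],p,Z0[n]); S.append((p,int(np.argmin(np.linalg.norm(T[:,:2]-q[:2],axis=1)))))
    hs=[round(tri([ray(I['t'],t[i]),ray(I['s'],p)])[2],1) for p,i in S]
    c=np.array([[L,W],[L,-W],[-L,-W],[-L,W]])/2
    def P(a):
        C,Sn=np.cos(a[2]),np.sin(a[2]); return np.c_[c@np.array([[C,-Sn],[Sn,C]]).T+a[:2],np.full(4,a[3])]
    def r(a):
        Q=P(a); return np.r_[(proj(I['t'],Q)-t).ravel(),(proj(I['s'],Q[[i for _,i in S]])-[p for p,_ in S]).ravel()]
    m=T.mean(0); e=T[0]-T[3]; 
    f=least_squares(r,[m[0],m[1],np.arctan2(e[1],e[0]),Z0[n]])
    a=f.x; print(n,a[:2].round(1),'yaw %.3f z %.1f'%(a[2],a[3]),'rms px %.2f'%np.sqrt((f.fun**2).mean()),'corner z',hs,'len',[round(np.linalg.norm(T[i]-T[i-1])) for i in range(4)])
print('collar',atz(I['t'],(181.8,94.3),32).round())
E
python3 fit.py
```

```text
lid1 [ 442.5 -252.4] yaw 0.329 z 52.1 rms px 1.19 corner z [np.float64(50.7), np.float64(51.3), np.float64(58.2), np.float64(47.6)] len [99, 54, 101, 53]
stand1 [ 439.7 -250.5] yaw 0.281 z 10.7 rms px 0.91 corner z [np.float64(16.5), np.float64(7.3), np.float64(6.7), np.float64(12.2)] len [123, 79, 123, 80]
lid2 [ 632.4 -263.9] yaw 0.127 z 54.9 rms px 0.99 corner z [np.float64(59.3), np.float64(54.4), np.float64(53.1), np.float64(51.7)] len [102, 49, 99, 48]
stand2 [ 631.6 -265.5] yaw 0.143 z 10.7 rms px 0.92 corner z [np.float64(9.3), np.float64(7.4), np.float64(12.0), np.float64(13.6)] len [128, 81, 127, 81]
tray [636.9 -22.1] yaw 0.129 z 49.7 rms px 0.86 corner z [np.float64(50.4), np.float64(44.7), np.float64(52.8), np.float64(51.6)] len [102, 49, 100, 53]
cradle [637.1 -26.1] yaw 0.127 z 18.9 rms px 1.49 corner z [np.float64(9.1), np.float64(17.2), np.float64(28.7), np.float64(16.8)] len [138, 80, 135, 79]
pad [454.5   8.6] yaw 0.170 z 5.0 rms px 0.71 corner z [np.float64(3.6), np.float64(6.1), np.float64(7.7), np.float64(3.1)] len [124, 78, 123, 79]
slab [442.1 262.7] yaw -0.157 z 7.5 rms px 0.78 corner z [np.float64(6.3), np.float64(9.3), np.float64(7.7)] len [79, 42, 78, 43]
collar [658. 263.  32.]
```

```bash
sed -i '/^for n,(L/,$d' fit.py
cat >> fit.py <<'E'
HB={'stand1':(0,17),'stand2':(0,17),'cradle':(0,34),'pad':(0,12),'slab':(14,14),'lid1':(57,57),'lid2':(57,57),'tray':(52,52)}
for n,(L,W,t,s) in D.items():
    z0,z1=HB[n]; T=np.array([atz(I['t'],p,Z0[n]) for p in t]); c=np.array([[L,W],[L,-W],[-L,-W],[-L,W]])/2
    ii=[int(np.argmin(np.linalg.norm(T[:,:2]-atz(I['s'],p,Z0[n])[:2],axis=1))) for p in s]
    m=T.mean(0); e=T[0]-T[3]
    def pred(im,a):
        R=np.array([[np.cos(a[2]),-np.sin(a[2])],[np.sin(a[2]),np.cos(a[2])]]); q=c@R.T+a[:2]
        A=proj(im,np.c_[q,np.full(4,z0)]); B=proj(im,np.c_[q,np.full(4,z1)]); k=(A.mean(0)+B.mean(0))/2
        w=np.linalg.norm(A-k,axis=1)>np.linalg.norm(B-k,axis=1); return np.where(w[:,None],A,B)
    rt=lambda a:(pred(I['t'],a)-t).ravel()
    rs=lambda a:(pred(I['s'],a)[ii]-s).ravel()
    a0=[m[0],m[1],np.arctan2(e[1],e[0])]
    out=[least_squares(f,a0) for f in (rt,rs,lambda a:np.r_[rt(a),rs(a)])]
    print(n,*[(o.x[:2].round(1).tolist(),round(o.x[2],3),round(np.sqrt((o.fun**2).mean()),2)) for o in out])
E
python3 fit.py
```

```text
lid1 ([440.5, -254.6], np.float64(0.316), np.float64(0.54)) ([446.5, -249.9], np.float64(0.34), np.float64(0.71)) ([443.2, -252.2], np.float64(0.328), np.float64(1.32))
stand1 ([438.2, -252.4], np.float64(0.292), np.float64(0.52)) ([439.6, -248.0], np.float64(0.294), np.float64(0.62)) ([438.8, -250.1], np.float64(0.293), np.float64(0.89))
lid2 ([630.5, -266.0], np.float64(0.134), np.float64(0.38)) ([633.9, -262.1], np.float64(0.12), np.float64(0.79)) ([632.4, -263.8], np.float64(0.126), np.float64(1.03))
stand2 ([631.1, -268.6], np.float64(0.159), np.float64(0.37)) ([632.0, -263.4], np.float64(0.157), np.float64(0.85)) ([631.5, -265.6], np.float64(0.158), np.float64(1.03))
tray ([635.0, -24.6], np.float64(0.125), np.float64(0.39)) ([638.2, -20.7], np.float64(0.131), np.float64(0.54)) ([636.9, -22.5], np.float64(0.129), np.float64(0.89))
cradle ([635.6, -27.7], np.float64(0.122), np.float64(0.4)) ([640.5, -27.0], np.float64(0.146), np.float64(1.16)) ([638.3, -27.2], np.float64(0.134), np.float64(1.15))
pad ([453.2, 6.5], np.float64(0.166), np.float64(0.42)) ([455.8, 10.6], np.float64(0.197), np.float64(0.78)) ([454.5, 8.5], np.float64(0.18), np.float64(0.98))
slab ([440.1, 258.9], np.float64(-0.163), np.float64(0.29)) ([446.1, 262.2], np.float64(-0.18), np.float64(0.56)) ([442.3, 260.4], np.float64(-0.155), np.float64(0.99))
```

```bash
cat > go.py <<'E'
import sys; from h import *
a=[float(v) for v in sys.argv[1:]]
s=readout.read_state(); p=np.array(s['eef_pos']); y=s['tool_rot'][2]
print('pose',p.round(1),np.round(s['tool_rot'],4),'t %.2f w %.1f gf %.1f'%(s['clock'],s['width'],s['gripper_force']),'F',np.round(s['force'],2))
if len(a)>=3:
    d=np.array(a[:3])-p; c,n=np.cos(y),np.sin(y)
    print('tool shift/100:',np.round(np.array([c*d[0]+n*d[1],n*d[0]-c*d[1],-d[2]])/100,3))
    if len(a)>3: print('twist z share total',round(-(((a[3]-y)+np.pi/2)%np.pi-np.pi/2)/np.pi,4))
E
python3 go.py 442 -252 130 0.32
```

```text
pose [ 211.2 -614.8  231.3] [ 3.1416e+00 -1.0000e-04  3.3080e-01] t 1.00 w 85.3 gf 0.0 F [-0.2  -0.44  0.67]
tool shift/100: [ 3.361 -2.681  1.013]
twist z share total 0.0034
```

```bash
python3 -m jog '{"claw":[1,1,1,1,1,1,1,1,1,1,1,1],"xyz":[[0.3,-0.24,0.08],[0.3,-0.24,0.08],[0.3,-0.24,0.08],[0.3,-0.24,0.08],[0.3,-0.24,0.08],[0.3,-0.24,0.08],[0.3,-0.24,0.08],[0.3,-0.24,0.08],[0.3,-0.24,0.08],[0.3,-0.24,0.08],[0.3,-0.24,0.08],[0,0,0]],"twist":[[0,0,0],[0,0,0],[0,0,0],[0,0,0],[0,0,0],[0,0,0],[0,0,0],[0,0,0],[0,0,0],[0,0,0],[0,0,0],[0,0,0.003]]}'; python3 go.py 442 -252 110 0.32
```

```text
clock: 2.5
eef_pos: [439.4, -254.5, 142.9]
tool_rot: [-3.14, -0.001, 0.327]
force: [-0.0, 0.6, 0.2]
width: 85.4
gripper_force: 0.0
pose [ 439.4 -254.5  142.9] [-3.1398e+00 -1.0000e-03  3.2730e-01] t 2.50 w 85.4 gf 0.0 F [-0.05  0.65  0.16]
tool shift/100: [ 0.033 -0.015  0.329]
twist z share total 0.0023
```

Look before going down, with the fingers above the box, to check the cameras against the arm.

```bash
python3 -m jog '{"claw":[1,1,1],"xyz":[[0.033,-0.015,0.2],[0,0,0.12],[0,0,0]],"twist":[[0,0,0.0],[0,0,0.002],[0,0,0]]}'; python3 go.py 442 -252 20 0.32
python3 - <<'E'
from h import *
P={}
o=[]
for n in ['scene','top']:
    im=optics.get_image(n); s=readout.read_state(); p=s['eef_pos']; u,v=proj(im,p)[0].round().astype(int); print(n,proj(im,p))
    a=cv2.cvtColor(im['color'],cv2.COLOR_RGB2BGR); cv2.imwrite('pics/%s_g1.png'%n,a)
    a=a[v-50:v+50,u-65:u+65]; a=cv2.resize(a,None,fx=3,fy=3,interpolation=cv2.INTER_CUBIC); o.append(a)
cv2.imwrite('pics/g1.png',np.hstack(o))
E
```

```text
clock: 2.88
eef_pos: [439.2, -255.9, 110.7]
tool_rot: [-3.141, 0.002, 0.314]
force: [0.6, 0.2, 0.2]
width: 85.3
gripper_force: 0.0
pose [ 439.2 -255.9  110.7] [-3.1406e+00  1.5000e-03  3.1380e-01] t 2.88 w 85.3 gf 0.0 F [0.56 0.22 0.18]
tool shift/100: [ 0.039 -0.029  0.907]
twist z share total -0.002
scene [[249.23348309 220.76305189]]
top [[400.38570721 176.8490369 ]]
```

View pics/g1.png

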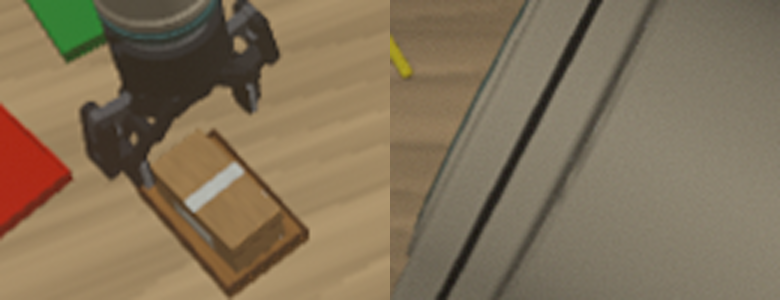

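```bash
python3 -m jog '{"claw":[1,1],"xyz":[[0.03,-0.03,0.2],[0,0,0]],"twist":[[0,0,0],[0,0,0]]}'; python3 go.py 442 -252 20 0.32
```

```text
clock: 3.22
eef_pos: [441.6, -251.4, 91.0]
tool_rot: [-3.14, 0.001, 0.315]
force: [-0.2, 0.1, 0.0]
width: 85.4
gripper_force: 0.0
pose [ 441.6 -251.4   91. ] [-3.1405e+00  1.0000e-03  3.1520e-01] t 3.23 w 85.4 gf 0.0 F [-0.18  0.13  0.  ]
tool shift/100: [0.002 0.007 0.71 ]
twist z share total -0.0015
```

```bash
python3 -m jog '{"claw":[1,1,1,1,1,0,0,0,0,0,0,0],"xyz":[[0,0,0.2],[0,0,0.2],[0,0,0.16],[0,0,0.15],[0,0,0],[0,0,0],[0,0,0],[0,0,0],[0,0,0],[0,0,0],[0,0,0],[0,0,0]],"twist":[[0,0,0],[0,0,0],[0,0,0],[0,0,0],[0,0,0],[0,0,0],[0,0,0],[0,0,0],[0,0,0],[0,0,0],[0,0,0],[0,0,0]]}'; python3 go.py 442 -252 120 0.32
```

```text
clock: 4.72
eef_pos: [442.6, -251.9, 21.2]
tool_rot: [3.141, -0.001, 0.315]
force: [-1.0, -0.4, 6.2]
width: 49.3
gripper_force: 62.5
pose [ 442.6 -251.9   21.2] [ 3.1407e+00 -1.0000e-03  3.1520e-01] t 4.72 w 49.3 gf 62.5 F [-0.95 -0.36  6.25]
tool shift/100: [-0.006 -0.    -0.988]
twist z share total -0.0015
```

```bash
python3 -m jog '{"claw":[0,0,0,0,0,0,0,0,0,0,0,0],"xyz":[[0,0,-0.05],[0,0,-0.15],[0,0,-0.2],[0,0,-0.2],[0,0,-0.2],[0,0,-0.2],[0,0,0],[0,0,0],[0,0,0],[0,0,0],[0,0,0],[0,0,0]],"twist":[[0,0,0],[0,0,0],[0,0,0],[0,0,0],[0,0,0],[0,0,0],[0,0,0],[0,0,0],[0,0,0],[0,0,0],[0,0,0],[0,0,0]]}'
cat > feel.py <<'E'
from h import *
F=[]
for i in range(5):
    optics.get_image('scene'); s=readout.read_state(); F.append(np.r_[s['force'],s['torque']*0+s['torque']])
print('mean',np.mean(F,0).round(2),'std',np.std(F,0).round(2))
E
python3 feel.py; python3 go.py
```

```text
clock: 6.22
eef_pos: [442.0, -251.6, 120.1]
tool_rot: [-3.141, 0.0, 0.315]
force: [-0.0, 0.1, -2.6]
width: 49.0
gripper_force: 62.2
mean [-0.12 -0.17 -2.04  0.02 -0.01  0.01] std [0.42 0.56 0.37 0.03 0.04 0.01]
pose [ 442.1 -251.7  120.3] [ 3.1416e+00 -1.0000e-04  3.1500e-01] t 6.47 w 49.6 gf 62.2 F [-0.64 -0.18 -1.66]
```

```bash
python3 go.py 439.5 -250 21.5 0.30; python3 -m jog '{"claw":[0,0,0,0,0,0,0,0],"xyz":[[-0.02,-0.025,0.15],[0,0,0.2],[0,0,0.2],[0,0,0.2],[0,0,0.1],[0,0,0.05],[0,0,0.05],[0,0,0]],"twist":[[0,0,0.005],[0,0,0],[0,0,0],[0,0,0],[0,0,0],[0,0,0],[0,0,0],[0,0,0]]}';  python3 go.py 439.5 -250 21.5 0.30
```

```text
pose [ 442.1 -251.7  120.3] [ 3.1416e+00 -1.0000e-04  3.1500e-01] t 6.47 w 49.6 gf 62.2 F [-0.64 -0.18 -1.66]
tool shift/100: [-0.019 -0.024  0.988]
twist z share total 0.0048
clock: 7.48
eef_pos: [439.5, -249.9, 25.4]
tool_rot: [3.141, -0.0, 0.299]
force: [-0.9, 0.2, -2.4]
width: 49.2
gripper_force: 62.2
pose [ 439.5 -249.9   25.4] [ 3.1414e+00 -2.0000e-04  2.9940e-01] t 7.47 w 49.2 gf 62.2 F [-0.9   0.23 -2.45]
tool shift/100: [-0.     0.     0.039]
twist z share total -0.0002
```

```bash
python3 -m jog '{"claw":[0,0,0,1,1,1,1,1,1,1],"xyz":[[0,0,0.025],[0,0,0.015],[0,0,0],[0,0,0],[0,0,0],[0,0,0],[0,0,-0.2],[0,0,-0.4],[0,0,-0.4],[0,0,0]],"twist":[[0,0,0],[0,0,0],[0,0,0],[0,0,0],[0,0,0],[0,0,0],[0,0,0],[0,0,0],[0,0,0],[0,0,0]]}';  python3 go.py 632 -264 85 0.13
```

```text
clock: 8.72
eef_pos: [441.3, -251.0, 124.1]
tool_rot: [3.137, -0.005, 0.299]
force: [0.2, -0.4, -0.5]
width: 85.7
gripper_force: 0.0
pose [ 441.3 -251.   124.1] [ 3.1372 -0.0046  0.2993] t 8.72 w 85.7 gf 0.0 F [ 0.22 -0.44 -0.5 ]
tool shift/100: [1.784 0.687 0.391]
twist z share total 0.0539
```

```bash
python3 -m jog '{"claw":[1,1,1,1,1,1,1,1,1],"xyz":[[0.3,0.11,0],[0.3,0.12,0.05],[0.3,0.11,0.05],[0.3,0.12,0.05],[0.3,0.11,0.05],[0.3,0.12,0.05],[0,0,0],[0,0,0],[0,0,0]],"twist":[[0,0,0],[0,0,0],[0,0,0],[0,0,0],[0,0,0],[0,0,0],[0,0,0.03],[0,0,0.0239],[0,0,0]]}';  python3 go.py 632 -264 21 0.13
```

```text
clock: 9.85
eef_pos: [631.1, -262.3, 94.9]
tool_rot: [-3.141, 0.002, 0.131]
force: [-0.3, 0.2, -0.7]
width: 85.2
gripper_force: 0.0
pose [ 631.1 -262.3   94.9] [-3.1408e+00  2.0000e-03  1.3100e-01] t 9.85 w 85.2 gf 0.0 F [-0.25  0.17 -0.75]
tool shift/100: [0.007 0.018 0.739]
twist z share total 0.0003
```

```bash
python3 -m jog '{"claw":[1,1,1,1,1,0,0,0,0,0,0],"xyz":[[0.007,0.018,0.2],[0,0,0.2],[0,0,0.2],[0,0,0.13],[0,0,0],[0,0,0],[0,0,0],[0,0,0],[0,0,0],[0,0,0],[0,0,0]],"twist":[[0,0,0],[0,0,0],[0,0,0],[0,0,0],[0,0,0],[0,0,0],[0,0,0],[0,0,0],[0,0,0],[0,0,0],[0,0,0]]}'; python3 go.py
python3 -m jog '{"claw":[0,0,0,0,0,0,0,0,0,0,0,0],"xyz":[[0,0,-0.05],[0,0,-0.15],[0,0,-0.2],[0,0,-0.2],[0,0,-0.2],[0,0,-0.2],[0,0,0],[0,0,0],[0,0,0],[0,0,0],[0,0,0],[0,0,0]],"twist":[[0,0,0],[0,0,0],[0,0,0],[0,0,0],[0,0,0],[0,0,0],[0,0,0],[0,0,0],[0,0,0],[0,0,0],[0,0,0],[0,0,0]]}';python3 feel.py; python3 go.py
```

```text
clock: 11.22
eef_pos: [633.5, -264.4, 24.6]
tool_rot: [3.141, -0.002, 0.13]
force: [-0.9, 0.9, 6.2]
width: 49.4
gripper_force: 65.4
pose [ 633.5 -264.4   24.6] [ 3.1411e+00 -1.7000e-03  1.3030e-01] t 11.22 w 49.4 gf 65.4 F [-0.88  0.93  6.22]
clock: 12.72
eef_pos: [632.6, -264.5, 123.1]
tool_rot: [-3.142, 0.0, 0.13]
force: [0.3, -0.0, -5.3]
width: 49.4
gripper_force: 64.4
mean [-0.4   0.31 -4.79 -0.   -0.   -0.01] std [0.45 0.57 0.65 0.04 0.02 0.03]
pose [ 632.7 -264.4  123.3] [ 3.1416 -0.      0.1301] t 12.97 w 49.2 gf 64.4 F [ 0.27  0.24 -5.2 ]
```

```bash
python3 go.py 454 8 123 0.13; python3 -m jog '{"claw":[0,0,0,0,0,0,0,0,0,0,0,0],"xyz":[[-0.1,-0.2,0],[-0.15,-0.3,0],[-0.15,-0.3,0],[-0.15,-0.3,0],[-0.15,-0.3,0],[-0.15,-0.3,0],[-0.15,-0.3,0],[-0.15,-0.3,0],[-0.15,-0.3,0],[-0.1,-0.15,0],[0,0,0],[0,0,0]],"twist":[[0,0,0],[0,0,0],[0,0,0],[0,0,0],[0,0,0],[0,0,0],[0,0,0],[0,0,0],[0,0,0],[0,0,0],[0,0,0],[0,0,0]]}';  python3 go.py 454 8 24.6 0.13
```

```text
pose [ 632.7 -264.4  123.3] [ 3.1416 -0.      0.1301] t 12.97 w 49.2 gf 64.4 F [ 0.27  0.24 -5.2 ]
tool shift/100: [-1.418 -2.933  0.003]
twist z share total 0.0
clock: 14.48
eef_pos: [459.8, -11.1, 123.7]
tool_rot: [3.14, -0.002, 0.129]
force: [0.3, 0.3, -5.0]
width: 49.2
gripper_force: 64.4
pose [459.8 -11.1 123.7] [ 3.1404e+00 -2.4000e-03  1.2870e-01] t 14.47 w 49.2 gf 64.4 F [ 0.34  0.29 -5.01]
tool shift/100: [-0.033 -0.197  0.991]
twist z share total -0.0004
```

```bash
python3 -m jog '{"claw":[0,0,0,0,0,0,0,0,0],"xyz":[[-0.03,-0.2,0],[0,0,0.2],[0,0,0.2],[0,0,0.2],[0,0,0.2],[0,0,0.1],[0,0,0.04],[0,0,0],[0,0,0]],"twist":[[0,0,0],[0,0,0],[0,0,0],[0,0,0],[0,0,0],[0,0,0],[0,0,0],[0,0,0],[0,0,0]]}';  python3 go.py 454 8 24.6 0.13
```

```text
clock: 15.6
eef_pos: [453.7, 8.9, 29.7]
tool_rot: [3.141, -0.001, 0.129]
force: [-0.3, -0.6, -5.2]
width: 49.4
gripper_force: 64.2
pose [453.7   8.9  29.7] [ 3.1412e+00 -6.0000e-04  1.2920e-01] t 15.60 w 49.4 gf 64.2 F [-0.3  -0.56 -5.15]
tool shift/100: [0.001 0.01  0.051]
twist z share total -0.0002
```

```bash
python3 -m jog '{"claw":[0,0,0,0],"xyz":[[0,0,0.02],[0,0,0.015],[0,0,0.01],[0,0,0]],"twist":[[0,0,0],[0,0,0],[0,0,0],[0,0,0]]}';  python3 go.py 454 8 24.6 0.13
```

```text
clock: 16.1
eef_pos: [452.9, 9.5, 25.1]
tool_rot: [-3.142, 0.0, 0.13]
force: [-0.5, 0.9, -5.8]
width: 49.2
gripper_force: 64.2
pose [452.9   9.5  25.1] [-3.1415e+00  4.0000e-04  1.2990e-01] t 16.10 w 49.2 gf 64.2 F [-0.52  0.94 -5.82]
tool shift/100: [0.009 0.017 0.005]
twist z share total -0.0
```

```bash
python3 -m jog '{"claw":[0,0,1,1,1,1,1,1,1],"xyz":[[0,0,0.015],[0,0,0],[0,0,0],[0,0,0],[0,0,0],[0,0,-0.2],[0,0,-0.4],[0,0,-0.4],[0,0,0]],"twist":[[0,0,0],[0,0,0],[0,0,0],[0,0,0],[0,0,0],[0,0,0],[0,0,0],[0,0,0],[0,0,0]]}';  python3 go.py 637 -22.5 100 0.128
```

```text
clock: 17.23
eef_pos: [454.7, 9.6, 125.8]
tool_rot: [3.141, -0.005, 0.13]
force: [0.0, 0.6, -0.4]
width: 85.4
gripper_force: 0.0
pose [454.7   9.6 125.8] [ 3.1412 -0.0048  0.1304] t 17.23 w 85.4 gf 0.0 F [ 0.03  0.59 -0.37]
tool shift/100: [1.766 0.556 0.258]
twist z share total 0.0008
```

```bash
python3 -m jog '{"claw":[1,1,1,1,1,1,1,1],"xyz":[[0.25,0.08,0],[0.3,0.1,0.05],[0.3,0.1,0.05],[0.3,0.1,0.05],[0.3,0.1,0.05],[0.3,0.08,0],[0,0,0],[0,0,0]],"twist":[[0,0,0],[0,0,0],[0,0,0],[0,0,0],[0,0,0],[0,0,0],[0,0,0.0008],[0,0,0]]}';  python3 go.py 637 -22.5 22 0.128
```

```text
clock: 18.23
eef_pos: [632.1, -23.2, 102.3]
tool_rot: [-3.141, 0.003, 0.127]
force: [-0.9, -0.0, -0.6]
width: 85.6
gripper_force: 0.0
pose [632.1 -23.2 102.3] [-3.1407  0.0032  0.1272] t 18.23 w 85.6 gf 0.0 F [-0.88 -0.02 -0.57]
tool shift/100: [ 0.049 -0.     0.803]
twist z share total -0.0003
```

```bash
python3 -m jog '{"claw":[1,1,1,1,1,1],"xyz":[[0.03,0,0.15],[0,0,0.2],[0,0,0.2],[0,0,0.15],[0,0,0.05],[0,0,0]],"twist":[[0,0,0],[0,0,0],[0,0,0],[0,0,0],[0,0,0],[0,0,0]]}';  python3 go.py 637 -22.5 22 0.128
```

```text
clock: 18.98
eef_pos: [636.5, -23.1, 28.2]
tool_rot: [3.142, 0.001, 0.127]
force: [-0.4, -0.1, 0.6]
width: 85.6
gripper_force: 0.0
pose [636.5 -23.1  28.2] [3.1416e+00 8.0000e-04 1.2730e-01] t 18.98 w 85.6 gf 0.0 F [-0.4  -0.06  0.63]
tool shift/100: [ 0.005 -0.005  0.062]
twist z share total -0.0002
```

```bash
python3 -m jog '{"claw":[1,1,0,0,0,0,0,0,0],"xyz":[[0,0,0.05],[0,0,0],[0,0,0],[0,0,0],[0,0,0],[0,0,0],[0,0,0],[0,0,0],[0,0,0]],"twist":[[0,0,0],[0,0,0],[0,0,0],[0,0,0],[0,0,0],[0,0,0],[0,0,0],[0,0,0],[0,0,0]]}';  python3 go.py 
python3 -m jog '{"claw":[0,0,0,0,0,0,0,0,0],"xyz":[[0,0,-0.05],[0,0,-0.15],[0,0,-0.2],[0,0,-0.2],[0,0,-0.2],[0,0,-0.2],[0,0,0],[0,0,0],[0,0,0]],"twist":[[0,0,0],[0,0,0],[0,0,0],[0,0,0],[0,0,0],[0,0,0],[0,0,0],[0,0,0],[0,0,0]]}';  python3 go.py 632 -266 123 0.155
```

```text
clock: 20.1
eef_pos: [637.0, -22.9, 24.0]
tool_rot: [-3.142, -0.0, 0.128]
force: [-0.1, 0.5, 6.3]
width: 49.0
gripper_force: 64.0
pose [637.  -22.9  24. ] [-3.1416e+00 -4.0000e-04  1.2760e-01] t 20.10 w 49.0 gf 64.0 F [-0.13  0.46  6.29]
clock: 21.22
eef_pos: [635.9, -22.7, 122.5]
tool_rot: [-3.141, 0.002, 0.128]
force: [-0.0, -0.2, -1.7]
width: 49.2
gripper_force: 63.3
pose [635.9 -22.7 122.5] [-3.1412e+00  2.3000e-03  1.2750e-01] t 21.23 w 49.2 gf 63.3 F [-0.05 -0.18 -1.7 ]
tool shift/100: [-0.348  2.408 -0.005]
twist z share total -0.0087
```

```bash
python3 -m jog '{"claw":[0,0,0,0,0,0,0,0,0,0,0],"xyz":[[-0.03,0.2,0],[-0.04,0.3,0],[-0.04,0.3,0],[-0.05,0.3,0],[-0.05,0.3,0],[-0.05,0.3,0],[-0.04,0.3,0],[-0.04,0.3,0],[-0.01,0.1,0],[0,0,0],[0,0,0]],"twist":[[0,0,0],[0,0,0],[0,0,0],[0,0,0],[0,0,0],[0,0,0],[0,0,0],[0,0,0],[0,0,0],[0,0,-0.0087],[0,0,0]]}';  python3 go.py 632 -266 24 0.155
python3 - <<'E'
from h import *
a=grab('scene','scene2.png');b=grab('top','top2.png')
x=cv2.imread('pics/scene2.png');y=cv2.imread('pics/top2.png')
S=4
def tile(a,u,v,w,h):
    t=cv2.resize(a[v:v+h,u:u+w],None,fx=S,fy=S,interpolation=cv2.INTER_CUBIC)
    for k in range(10,w,10): cv2.putText(t,str(u+k),(k*S-9,8),0,.3,(255,255,0),1); cv2.line(t,(k*S,10),(k*S,14),(255,255,0),1)
    for k in range(10,h,10): cv2.putText(t,str(v+k),(0,k*S+3),0,.3,(255,255,0),1); cv2.line(t,(20,k*S),(24,k*S),(255,255,0),1)
    t[:,-1]=255;t[-1]=255; return t
r1=np.hstack([tile(x,345,236,70,75),tile(x,320,172,70,75),tile(x,236,270,58,75)])
r2=np.hstack([tile(y,272,70,70,74),tile(y,256,144,70,74),tile(y,366,75,58,74)])
cv2.imwrite('pics/m2.png',np.vstack([r1,r2]))
E
```

```text
clock: 22.6
eef_pos: [632.7, -263.5, 123.2]
tool_rot: [-3.14, 0.0, 0.157]
force: [-0.5, 1.1, -1.9]
width: 48.8
gripper_force: 63.3
pose [ 632.7 -263.5  123.2] [-3.1396e+00  4.0000e-04  1.5690e-01] t 22.60 w 48.8 gf 63.3 F [-0.54  1.1  -1.93]
tool shift/100: [-0.011  0.023  0.992]
twist z share total 0.0006
```

View pics/m2.png

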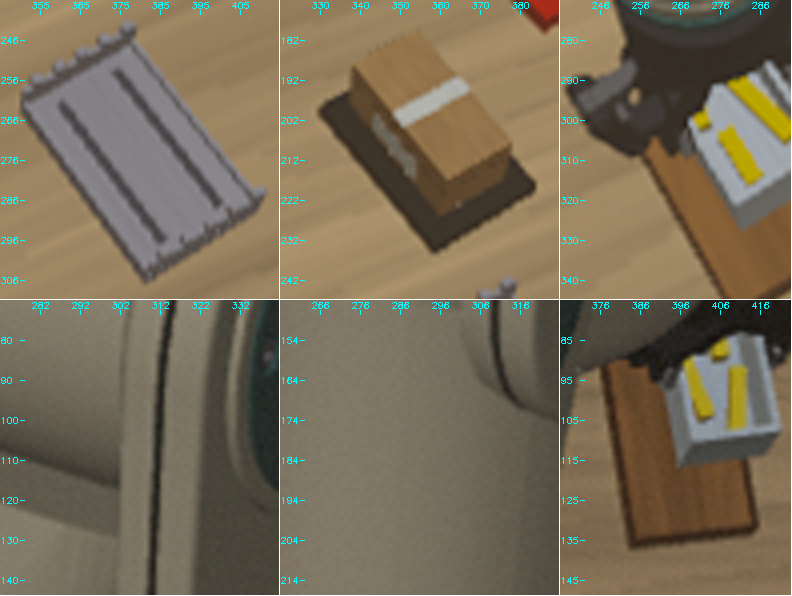

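```bash
cat > ov.py <<'E'
from h import *
def box(x,y,z,yaw,L,W,H):
    c=np.array([[L,W],[L,-W],[-L,-W],[-L,W]])/2; R=np.array([[np.cos(yaw),-np.sin(yaw)],[np.sin(yaw),np.cos(yaw)]])
    q=c@R.T+[x,y]; return np.r_[np.c_[q,[z]*4],np.c_[q,[z+H]*4]]
E_=[(0,1),(1,2),(2,3),(3,0),(4,5),(5,6),(6,7),(7,4),(0,4),(1,5),(2,6),(3,7)]
def tile(im,fn,u,v,w,h,boxes,S=5):
    a=cv2.imread(fn); t=cv2.resize(a[v:v+h,u:u+w],None,fx=S,fy=S,interpolation=cv2.INTER_CUBIC)
    for b,col in boxes:
        p=((proj(im,b)-[u,v]+.5)*S*16).round().astype(int)
        for i,j in E_: cv2.line(t,tuple(map(int,p[i])),tuple(map(int,p[j])),col,1,cv2.LINE_AA,4)
    t[:,-1]=255;t[-1]=255; return t
E
python3 - <<'E'
from ov import *
s=optics.get_image('scene');t=optics.get_image('top')
G=(0,255,0);M=(255,0,255);Cc=(255,255,0)
tr=(box(632.7,-263.5,111,.157,100,50,40),G); st=(box(631.5,-265.6,0,.158,124,80,17),M); cr=(box(638,-26,0,.128,124,80,17),M); bx=(box(453.5,9,12,.13,100,50,45),G); pd=(box(454.5,8.5,0,.175,124,80,12),M)
r=[tile(s,'pics/scene2.png',345,238,70,74,[cr],4),tile(s,'pics/scene2.png',322,178,66,74,[bx,pd],4),tile(s,'pics/scene2.png',240,280,62,74,[tr,st],4)]
x=np.hstack(r); y=np.hstack([tile(t,'pics/top2.png',366,75,60,74,[tr,st],4),tile(t,'pics/top0.png',272,70,60,74,[cr,(box(637,-22.5,12,.128,100,50,40),G)],4),tile(t,'pics/top0.png',362,148,60,74,[(box(438.8,-250.1,0,.293,124,80,17),M),(box(442,-252.5,12,.316,100,50,45),G)],4)])
w=max(x.shape[1],y.shape[1]); f=lambda a:np.pad(a,((0,0),(0,w-a.shape[1]),(0,0)))
cv2.imwrite('pics/o1.png',np.vstack([f(x),f(y)]))
E
```

```text
(no output)
```

View pics/o1.png

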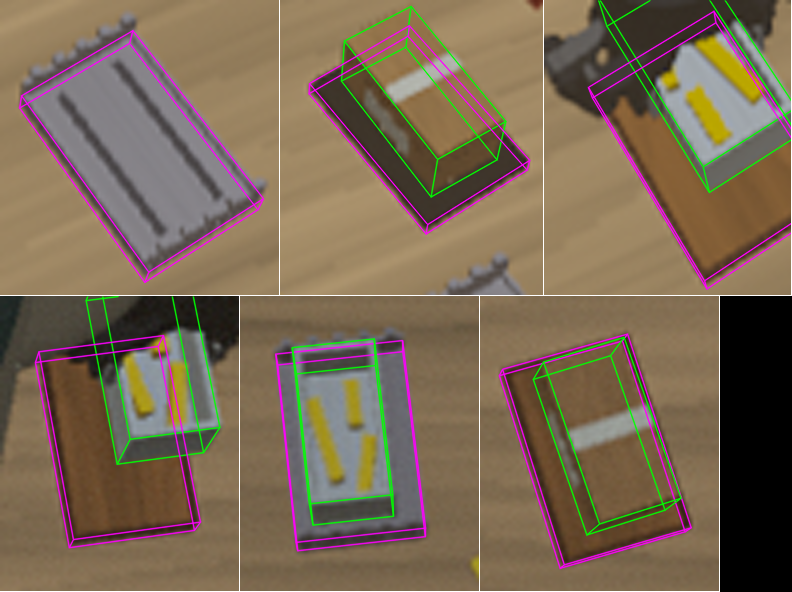

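```bash
python3 go.py 631.5 -266 24 0.157; python3 -m jog '{"claw":[0,0,0,0,0,0,0,0,0],"xyz":[[-0.01,0.02,0.1],[0,0,0.2],[0,0,0.2],[0,0,0.2],[0,0,0.15],[0,0,0.05],[0,0,0.03],[0,0,0],[0,0,0]],"twist":[[0,0,0],[0,0,0],[0,0,0],[0,0,0],[0,0,0],[0,0,0],[0,0,0],[0,0,0],[0,0,0]]}';  python3 go.py 631.5 -266 24 0.157
```

```text
pose [ 632.8 -264.1  123.5] [-3.1409e+00  3.0000e-04  1.5650e-01] t 22.80 w 49.0 gf 63.3 F [ 0.22 -0.53 -1.69]
tool shift/100: [-0.016  0.017  0.995]
twist z share total -0.0002
clock: 23.92
eef_pos: [632.2, -267.8, 31.2]
tool_rot: [3.141, -0.001, 0.155]
force: [-0.3, 0.5, -2.1]
width: 49.2
gripper_force: 63.3
pose [ 632.2 -267.8   31.2] [ 3.141e+00 -7.000e-04  1.549e-01] t 23.93 w 49.2 gf 63.3 F [-0.32  0.51 -2.11]
tool shift/100: [-0.005 -0.019  0.072]
twist z share total -0.0007
```

```bash
python3 -m jog '{"claw":[0,0,0,0,0],"xyz":[[-0.005,-0.02,0.04],[0,0,0.02],[0,0,0.01],[0,0,0],[0,0,0]],"twist":[[0,0,0],[0,0,0],[0,0,0],[0,0,0],[0,0,0]]}';  python3 go.py 631.5 -266 24 0.157
```

```text
clock: 24.55
eef_pos: [630.8, -265.2, 24.1]
tool_rot: [-3.141, 0.0, 0.155]
force: [-2.0, 2.6, 5.5]
width: 49.3
gripper_force: 63.9
pose [ 630.8 -265.2   24.1] [-3.1406e+00  5.0000e-04  1.5490e-01] t 24.55 w 49.3 gf 63.9 F [-2.03  2.59  5.54]
tool shift/100: [0.005 0.009 0.001]
twist z share total -0.0007
```

```bash
python3 -m jog '{"claw":[1,1,1,1,1,1,1,1],"xyz":[[0,0,0],[0,0,0],[0,0,0],[0,0,-0.2],[0,0,-0.4],[0,0,-0.4],[0,0,0],[0,0,0]],"twist":[[0,0,0],[0,0,0],[0,0,0],[0,0,0],[0,0,0],[0,0,0],[0,0,0.0085],[0,0,0]]}';  python3 go.py 453.7 9.3 110 0.13
```

```text
clock: 25.55
eef_pos: [631.0, -265.4, 124.2]
tool_rot: [-3.142, -0.0, 0.128]
force: [-0.6, -0.2, -1.2]
width: 85.3
gripper_force: 0.0
pose [ 631.  -265.4  124.2] [-3.1415e+00 -1.0000e-04  1.2810e-01] t 25.55 w 85.3 gf 0.0 F [-0.58 -0.2  -1.24]
tool shift/100: [-1.407 -2.951  0.142]
twist z share total -0.0006
```

```bash
python3 -m jog '{"claw":[1,1,1,1,1,1,1,1,1,1,1,1],"xyz":[[-0.1,-0.2,0],[-0.15,-0.3,0],[-0.15,-0.3,0],[-0.15,-0.3,0],[-0.15,-0.3,0],[-0.15,-0.3,0],[-0.15,-0.3,0],[-0.15,-0.35,0],[-0.15,-0.35,0],[-0.1,-0.25,0],[0,0,0],[0,0,0]],"twist":[[0,0,0],[0,0,0],[0,0,0],[0,0,0],[0,0,0],[0,0,0],[0,0,0],[0,0,0],[0,0,0],[0,0,0],[0,0,0],[0,0,0]]}';  python3 go.py 453.7 9.3 23 0.13
```

```text
clock: 27.05
eef_pos: [454.8, 8.2, 123.4]
tool_rot: [3.141, 0.0, 0.128]
force: [0.3, -0.8, -0.1]
width: 85.7
gripper_force: 0.0
pose [454.8   8.2 123.4] [3.1407e+00 3.0000e-04 1.2780e-01] t 27.05 w 85.7 gf 0.0 F [ 0.29 -0.83 -0.06]
tool shift/100: [-0.01  -0.012  1.004]
twist z share total -0.0007
```

```bash
python3 -m jog '{"claw":[1,1,1,1,1,1,1,1,1],"xyz":[[-0.01,-0.01,0.2],[0,0,0.2],[0,0,0.2],[0,0,0.2],[0,0,0.1],[0,0,0.08],[0,0,0],[0,0,0],[0,0,0]],"twist":[[0,0,0],[0,0,0],[0,0,0],[0,0,0],[0,0,0],[0,0,0],[0,0,0],[0,0,0],[0,0,0]]}';  python3 go.py 453.7 9.3 23 0.13; python3 -m jog '{"claw":[0,0,0,0,0,0,0],"xyz":[[0,0,0],[0,0,0],[0,0,0],[0,0,0],[0,0,0],[0,0,0],[0,0,0]],"twist":[[0,0,0],[0,0,0],[0,0,0],[0,0,0],[0,0,0],[0,0,0],[0,0,0]]}';python3 go.py 637 -25 123 0.13
```

```text
clock: 28.18
eef_pos: [453.6, 10.0, 26.0]
tool_rot: [3.141, -0.001, 0.128]
force: [-0.3, -1.7, 0.1]
width: 85.5
gripper_force: 0.0
pose [453.6  10.   26. ] [ 3.1415e+00 -5.0000e-04  1.2840e-01] t 28.18 w 85.5 gf 0.0 F [-0.3  -1.75  0.12]
tool shift/100: [-0.     0.007  0.03 ]
twist z share total -0.0005
clock: 29.05
eef_pos: [453.5, 9.8, 26.0]
tool_rot: [3.142, -0.0, 0.129]
force: [-0.2, -1.2, 5.5]
width: 49.1
gripper_force: 62.6
pose [453.5   9.8  26. ] [ 3.1416e+00 -3.0000e-04  1.2850e-01] t 29.05 w 49.1 gf 62.6 F [-0.15 -1.18  5.52]
tool shift/100: [ 1.775  0.581 -0.97 ]
twist z share total -0.0005
```

```bash
python3 -m jog '{"claw":[0,0,0,0,0,0,0,0],"xyz":[[0,0,-0.05],[0,0,-0.15],[0,0,-0.2],[0,0,-0.2],[0,0,-0.2],[0,0,-0.2],[0,0,0],[0,0,0]],"twist":[[0,0,0],[0,0,0],[0,0,0],[0,0,0],[0,0,0],[0,0,0],[0,0,0],[0,0,0]]}';  python3 go.py 637.5 -26 123 0.13;python3 -m jog '{"claw":[0,0,0,0,0,0,0,0,0,0],"xyz":[[0.15,0.05,0],[0.25,0.08,0],[0.3,0.1,0],[0.3,0.1,0],[0.3,0.1,0],[0.25,0.08,0],[0.2,0.08,0],[0,0,0],[0,0,0],[0,0,0]],"twist":[[0,0,0],[0,0,0],[0,0,0],[0,0,0],[0,0,0],[0,0,0],[0,0,0],[0,0,0],[0,0,0],[0,0,0]]}';  python3 go.py 637.5 -26 26 0.13
```

```text
clock: 30.05
eef_pos: [452.5, 10.2, 124.9]
tool_rot: [-3.141, 0.002, 0.129]
force: [0.4, 0.2, -5.4]
width: 49.1
gripper_force: 63.5
pose [452.5  10.2 124.9] [-3.1412e+00  1.9000e-03  1.2860e-01] t 30.05 w 49.1 gf 63.5 F [ 0.4   0.16 -5.36]
tool shift/100: [1.788 0.596 0.019]
twist z share total -0.0005
clock: 31.3
eef_pos: [633.1, -25.8, 124.8]
tool_rot: [-3.141, 0.002, 0.128]
force: [-0.1, 0.6, -5.2]
width: 48.9
gripper_force: 63.3
pose [633.1 -25.8 124.8] [-3.1406e+00  2.4000e-03  1.2800e-01] t 31.30 w 48.9 gf 63.3 F [-0.13  0.62 -5.16]
tool shift/100: [0.043 0.007 0.988]
twist z share total -0.0006
```

```bash
python3 -m jog '{"claw":[0,0,0,0,0,0,0,0],"xyz":[[0.04,0,0.1],[0,0,0.2],[0,0,0.2],[0,0,0.2],[0,0,0.1],[0,0,0.05],[0,0,0],[0,0,0]],"twist":[[0,0,0],[0,0,0],[0,0,0],[0,0,0],[0,0,0],[0,0,0],[0,0,0],[0,0,0]]}';  python3 go.py 637.5 -26 26 0.13; python3 feel.py;python3 go.py 637.5 -26 26 0.13
```

```text
clock: 32.3
eef_pos: [638.9, -25.9, 41.2]
tool_rot: [3.141, -0.001, 0.128]
force: [-0.7, 0.7, -5.0]
width: 49.4
gripper_force: 63.3
pose [638.9 -25.9  41.2] [ 3.1413e+00 -9.0000e-04  1.2810e-01] t 32.30 w 49.4 gf 63.3 F [-0.66  0.68 -5.02]
tool shift/100: [-0.014 -0.001  0.152]
twist z share total -0.0006
mean [-0.03  0.04 -5.25  0.02 -0.03  0.01] std [0.51 0.52 0.26 0.02 0.01 0.03]
pose [638.6 -25.7  40.9] [-3.1415e+00 -3.0000e-04  1.2820e-01] t 32.55 w 48.9 gf 63.3 F [-0.68  0.59 -4.88]
tool shift/100: [-0.011  0.002  0.149]
twist z share total -0.0006
```

```bash
python3 -m jog '{"claw":[0,0,0,0,0,0,0],"xyz":[[-0.01,0,0.07],[0,0,0.04],[0,0,0.02],[0,0,0.01],[0,0,0.008],[0,0,0],[0,0,0]],"twist":[[0,0,0],[0,0,0],[0,0,0],[0,0,0],[0,0,0],[0,0,0],[0,0,0]]}';  python3 go.py 637.5 -26 26 0.13
```

```text
clock: 33.42
eef_pos: [637.3, -25.9, 26.2]
tool_rot: [-3.141, 0.0, 0.128]
force: [-3.5, -0.2, 2.4]
width: 48.7
gripper_force: 64.0
pose [637.3 -25.9  26.2] [-3.1414e+00  4.0000e-04  1.2810e-01] t 33.42 w 48.7 gf 64.0 F [-3.49 -0.21  2.44]
tool shift/100: [0.002 0.001 0.002]
twist z share total -0.0006
```

```bash
python3 -m jog '{"claw":[1,1,1,1,1,1,1,1,1],"xyz":[[0,0,0],[0,0,0],[0,0,0],[0,0,-0.2],[0,0,-0.4],[0,0,-0.4],[0,0,0],[0,0,0],[0,0,0]],"twist":[[0,0,0],[0,0,0],[0,0,0],[0,0,0],[0,0,0],[0,0,0],[0,0,0.046],[0,0,0.046],[0,0,0]]}';  python3 go.py 442.3 260.4 125 -0.16
```

```text
clock: 34.55
eef_pos: [637.8, -25.8, 126.9]
tool_rot: [3.141, -0.001, -0.159]
force: [-0.3, 0.0, 0.2]
width: 85.3
gripper_force: 0.0
pose [637.8 -25.8 126.9] [ 3.1413e+00 -1.0000e-03 -1.5920e-01] t 34.55 w 85.3 gf 0.0 F [-0.3   0.    0.22]
tool shift/100: [-2.384 -2.516  0.019]
twist z share total 0.0002
```

```bash
python3 -m jog '{"claw":[1,1,1,1,1,1,1,1,1,1,1,1],"xyz":[[-0.15,-0.15,0],[-0.25,-0.25,0],[-0.25,-0.27,0],[-0.25,-0.27,0],[-0.25,-0.27,0],[-0.25,-0.27,0],[-0.25,-0.27,0],[-0.25,-0.27,0],[-0.25,-0.27,0],[-0.23,-0.22,0],[0,0,0],[0,0,0]],"twist":[[0,0,0],[0,0,0],[0,0,0],[0,0,0],[0,0,0],[0,0,0],[0,0,0],[0,0,0],[0,0,0],[0,0,0],[0,0,0],[0,0,0]]}';  python3 go.py 442.3 260.4 60 -0.16
python3 - <<'E'
from ov import *
s=grab('scene','scene3.png');t=grab('top','top3.png')
G=(0,255,0);M=(255,0,255)
cr=(box(638,-26,0,.128,124,80,17),M); bc=(box(637.3,-25.9,12,.128,100,50,45),G)
st=(box(631.5,-265.6,0,.158,124,80,17),M); tr=(box(631,-265.5,12,.155,100,50,40),G)
w=(box(442.3,260.4,0,-.158,80,42,14),G)
A=[]
for im,fn,cs in ((s,'pics/scene3.png',[(346,232),(250,278)]),(t,'pics/top3.png',[(268,70),(364,75)])):
    for o in (0,1): A.append([tile(im,fn,*c,66,73,[b for b in bb] if o else [],4) for c,bb in zip(cs,([cr,bc],[st,tr]))])
cv2.imwrite('pics/o2.png',np.vstack([np.hstack([A[0][0],A[1][0],A[1][1]]),np.hstack([A[2][0],A[3][0],A[3][1]])]))
E
```

```text
clock: 36.05
eef_pos: [443.4, 259.6, 126.3]
tool_rot: [-3.141, -0.001, -0.16]
force: [0.2, -0.1, -0.2]
width: 85.1
gripper_force: 0.0
pose [443.4 259.6 126.3] [-3.1414e+00 -9.0000e-04 -1.5970e-01] t 36.05 w 85.1 gf 0.0 F [ 0.25 -0.11 -0.17]
tool shift/100: [-0.012 -0.006  0.663]
twist z share total 0.0001
```

View pics/o2.png

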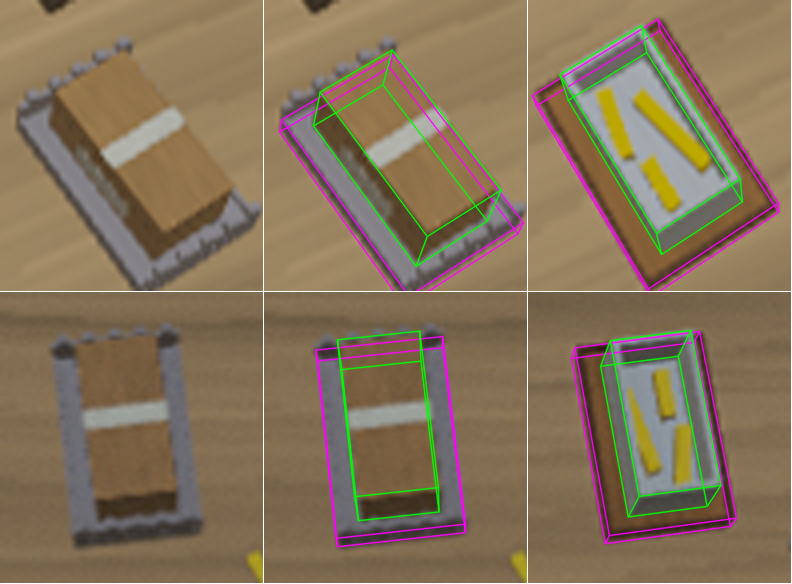

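```bash
python3 -m jog '{"claw":[1,1,1,1,1,1,1,1,1],"xyz":[[-0.01,-0.005,0.2],[0,0,0.3],[0,0,0.2],[0,0,0.15],[0,0,0.1],[0,0,0.07],[0,0,0.03],[0,0,0],[0,0,0]],"twist":[[0,0,0],[0,0,0],[0,0,0],[0,0,0],[0,0,0],[0,0,0],[0,0,0],[0,0,0],[0,0,0]]}';  python3 go.py 442.3 260.4 19 -0.16
```

```text
clock: 37.28
eef_pos: [441.9, 260.9, 21.1]
tool_rot: [-3.141, -0.0, -0.161]
force: [-0.0, -0.0, 0.8]
width: 85.4
gripper_force: 0.0
pose [441.9 260.9  21.1] [-3.1413e+00 -1.0000e-04 -1.6070e-01] t 37.27 w 85.4 gf 0.0 F [-0.03 -0.03  0.79]
tool shift/100: [0.004 0.004 0.021]
twist z share total -0.0002
```

```bash
python3 -m jog '{"claw":[0,0,0,0,0,0,0,0,0,0],"xyz":[[0,0,0],[0,0,0],[0,0,0],[0,0,0],[0,0,0],[0,0,0],[0,0,0],[0,0,0],[0,0,0],[0,0,0]],"twist":[[0,0,0],[0,0,0],[0,0,0],[0,0,0],[0,0,0],[0,0,0],[0,0,0],[0,0,0],[0,0,0],[0,0,0]]}';  python3 go.py; python3 -m jog '{"claw":[0,0,0,0,0,0,0,0,0],"xyz":[[0,0,-0.05],[0,0,-0.15],[0,0,-0.25],[0,0,-0.3],[0,0,-0.25],[0,0,0],[0,0,0],[0,0,0],[0,0,0]],"twist":[[0,0,0],[0,0,0],[0,0,0],[0,0,0],[0,0,0],[0,0,-0.046],[0,0,-0.046],[0,0,0],[0,0,0]]}';  python3 go.py 637.5 -26 125 0.128
python3 - <<'E'
from ov import *
s=grab('scene','scene4.png');t=grab('top','top4.png'); st=readout.read_state(); p=st['eef_pos']; y=st['tool_rot'][2]
w=box(p[0],p[1],p[2]-21,y,80,42,14); b=box(p[0],p[1],p[2]-7,y,40,22,34)
u,v=proj(s,p)[0].astype(int)
A=[tile(s,'pics/scene4.png',u-45,v-37,90,75,bb,4) for bb in ([],[(w,(0,255,0)),(b,(255,0,255))])]
cv2.imwrite('pics/w1.png',np.hstack(A))
E
```

```text
clock: 38.52
eef_pos: [441.9, 261.3, 21.1]
tool_rot: [-3.141, 0.0, -0.161]
force: [-0.7, 2.1, 5.4]
width: 21.0
gripper_force: 59.7
pose [441.9 261.3  21.1] [-3.1405e+00  2.0000e-04 -1.6060e-01] t 38.52 w 21.0 gf 59.7 F [-0.7   2.1   5.35]
clock: 39.65
eef_pos: [441.6, 260.3, 120.9]
tool_rot: [3.141, 0.001, 0.125]
force: [0.1, 0.3, -4.1]
width: 20.7
gripper_force: 59.1
pose [441.6 260.3 120.9] [3.1413e+00 6.0000e-04 1.2540e-01] t 39.65 w 20.7 gf 59.1 F [ 0.07  0.26 -4.14]
tool shift/100: [ 1.585  3.086 -0.041]
twist z share total -0.0008
```

View pics/w1.png

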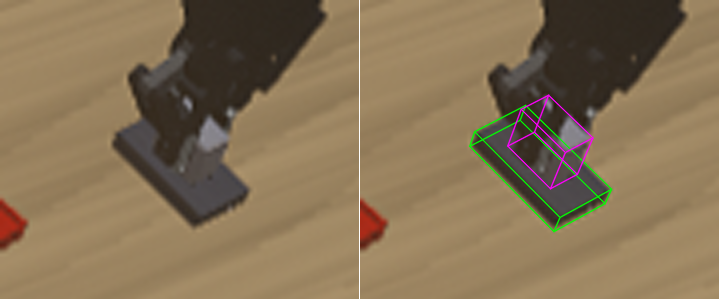

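```bash
python3 -m jog '{"claw":[0,0,0,0,0,0,0,0,0,0,0,0],"xyz":[[0.08,0.15,-0.02],[0.15,0.28,-0.02],[0.16,0.32,0],[0.16,0.32,0],[0.16,0.32,0],[0.16,0.32,0],[0.16,0.32,0],[0.16,0.32,0],[0.16,0.32,0],[0.15,0.28,0],[0.08,0.14,0],[0,0,0]],"twist":[[0,0,0],[0,0,0],[0,0,0],[0,0,0],[0,0,0],[0,0,0],[0,0,0],[0,0,0],[0,0,0],[0,0,0],[0,0,0],[0,0,0]]}';  python3 go.py; python3 -m jog '{"claw":[0,0],"xyz":[[0,0,0],[0,0,0]],"twist":[[0,0,-0.0008],[0,0,0]]}';  python3 go.py 637.3 -26 78 0.128
```

```text
clock: 41.25
eef_pos: [638.0, -27.4, 124.5]
tool_rot: [3.141, 0.001, 0.126]
force: [0.0, 0.7, -4.4]
width: 20.9
gripper_force: 59.3
pose [638.  -27.4 124.5] [3.1409e+00 8.0000e-04 1.2580e-01] t 41.25 w 20.9 gf 59.3 F [ 0.01  0.67 -4.37]
clock: 41.5
eef_pos: [637.3, -23.8, 124.5]
tool_rot: [-3.14, 0.001, 0.133]
force: [0.2, -0.1, -4.1]
width: 21.3
gripper_force: 59.3
pose [637.3 -23.8 124.5] [-3.1403e+00  1.2000e-03  1.3260e-01] t 41.50 w 21.3 gf 59.3 F [ 0.24 -0.1  -4.11]
tool shift/100: [-0.003  0.022  0.465]
twist z share total 0.0015
```

```bash
python3 -m jog '{"claw":[0,0,0,0,0,0,0],"xyz":[[0,0,0.1],[0,0,0.15],[0,0,0.1],[0,0,0.04],[0,0,0],[0,0,0],[0,0,0]],"twist":[[0,0,0],[0,0,0],[0,0,0],[0,0,0],[0,0,0],[0,0,0],[0,0,0]]}';  python3 go.py 637.3 -26 78 0.128
```

```text
clock: 42.38
eef_pos: [638.3, -25.7, 86.2]
tool_rot: [3.141, -0.0, 0.131]
force: [-0.0, -0.4, -3.5]
width: 21.1
gripper_force: 59.3
pose [638.3 -25.7  86.2] [ 3.1415e+00 -5.0000e-04  1.3060e-01] t 42.38 w 21.1 gf 59.3 F [-0.01 -0.39 -3.49]
tool shift/100: [-0.01   0.002  0.082]
twist z share total 0.0008
```

```bash
python3 -m jog '{"claw":[0,0,0,0,0,0],"xyz":[[-0.01,0,0.04],[0,0,0.02],[0,0,0.01],[0,0,0.008],[0,0,0],[0,0,0]],"twist":[[0,0,0.0008],[0,0,0],[0,0,0],[0,0,0],[0,0,0],[0,0,0]]}';  python3 go.py 637.3 -26 78 0.128
```

```text
clock: 43.12
eef_pos: [636.9, -25.7, 78.2]
tool_rot: [-3.141, 0.0, 0.128]
force: [-1.4, 1.1, 1.1]
width: 21.1
gripper_force: 59.7
pose [636.9 -25.7  78.2] [-3.1413e+00  5.0000e-04  1.2810e-01] t 43.12 w 21.1 gf 59.7 F [-1.4   1.08  1.1 ]
tool shift/100: [0.004 0.003 0.002]
twist z share total 0.0
```

Seated on the lid (force has turned positive). Release, rise, move aside.

```bash
python3 -m jog '{"claw":[1,1,1,1,1,1,1,1,1,1,1,1],"xyz":[[0,0,0],[0,0,0],[0,0,0],[0,0,0],[0,0,-0.2],[0,0,-0.4],[0,0,-0.4],[-0.2,-0.3,0],[-0.3,-0.5,0],[-0.3,-0.5,0],[-0.3,-0.5,0],[-0.2,-0.3,0]],"twist":[[0,0,0],[0,0,0],[0,0,0],[0,0,0],[0,0,0],[0,0,0],[0,0,0],[0,0,0],[0,0,0],[0,0,0],[0,0,0],[0,0,0]]}';  python3 go.py
python3 - <<'E'
from ov import *
s=grab('scene','scene5.png');t=grab('top','top5.png')
G=(0,255,0);M=(255,0,255);Y=(0,255,255)
cr=(box(638,-26,0,.128,124,80,17),M); bc=(box(637.3,-25.9,12,.128,100,50,45),G); w=(box(637,-25.8,57,.128,80,42,14),Y)
A=[]
for im,fn,c1,c2 in ((s,'pics/scene5.png',(346,232),(225,200)),(t,'pics/top5.png',(268,70),(360,148))):
    A.append(np.hstack([tile(im,fn,*c1,66,74,[],4),tile(im,fn,*c1,66,74,[cr,bc,w],4),tile(im,fn,*c2,66,74,[],4)]))
cv2.imwrite('pics/o3.png',np.vstack(A))
E
```

```text
clock: 44.62
eef_pos: [479.6, 168.7, 179.1]
tool_rot: [-3.139, -0.0, 0.131]
force: [0.4, -0.2, -0.8]
width: 85.4
gripper_force: 0.0
pose [479.6 168.7 179.1] [-3.1395e+00 -1.0000e-04  1.3080e-01] t 44.62 w 85.4 gf 0.0 F [ 0.39 -0.16 -0.83]
```

View pics/o3.png

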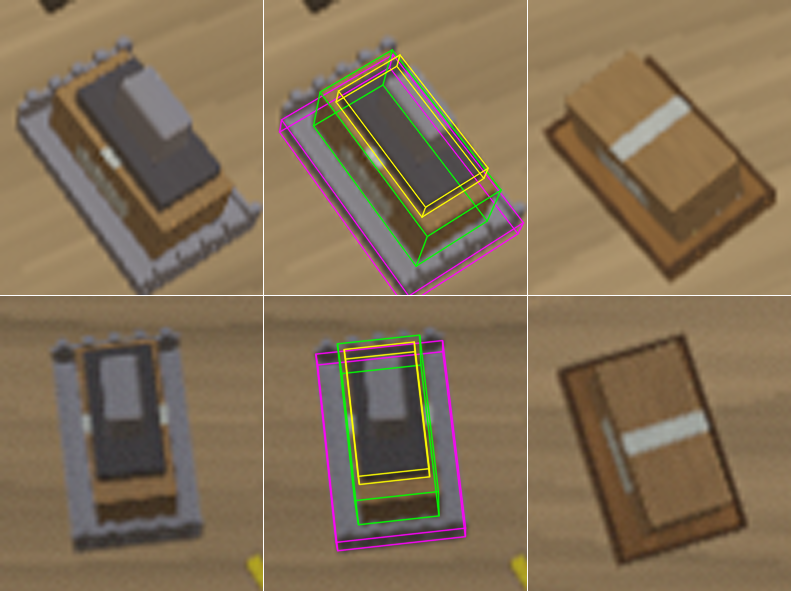

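```bash
python3 -m jog '{"claw":[1,1,1],"xyz":[[0,0,0],[0,0,0],[0,0,0]],"twist":[[0,0,0],[0,0,0],[0,0,0]]}'; python3 -c "
from cell import order; print(order.finish_job())"
```

```text
clock: 45.1
eef_pos: [482.0, 164.8, 178.2]
tool_rot: [3.141, -0.0, 0.126]
force: [0.3, 0.4, -0.9]
width: 85.4
gripper_force: 0.0
the job is handed in; nothing more can be done
None
```

Job handed in at 45 s: the lighter box (about 2 N when lifted) is back in its own stand, the heavier one (about 5 N) is in the cradle with the weight on its lid, the spent tray is in the heavier box's old stand, and the last pictures put each within about 2 mm of centre; the collar was never approached.

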